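# Stand the rocked bottle up and swing its bail clear

### The arm

A 6-joint arm with a two-finger parallel gripper is mounted at the origin on a cart in front of the work surface, level with it; the furniture and walls round the work are solid. World frame = base frame: x ahead of the robot, y to its left, z up, the work surface at z = 0. Lengths are in m, angles in rad, forces in N, time in s.
With the tool pointing down it reaches from about 0.425 to 0.95 m from the base axis. Payload 3.5 kg.
Tool frame: the origin (TCP) lies at the very end of the fingers, on their centre line; the grasp point (between the pads) lies 19 mm behind it (grip_depth is the distance from the TCP to the grasp point, in m); x points along the fingers, z is the direction in which the jaws open and shut, and the axes are right-handed (so a half turn about x gives the same grasp; the last joint's range is limited). The gripper opens to 85 mm and grips with 20 to 120 N. Pads are 22 mm wide; open, the fingers measure 114 mm over their backs; the gripper's body (76 mm by 85 mm) begins 54 mm behind the grasp point. The pads swing forward as they close: fully open they stand 13 mm farther back than shut.
Start: joints at [1.197, 0.286, 1.577, -0, 1.279, -0.15], TCP at [0.15, 0.658, 0.231] pointing down, gripper open.
Joint ranges: [-2.77, 2.77], [-0.9, 2.22], [0.21, 2.48], [-1.53, 4.67], [0.24, 2.81], [-2.84, 2.84]. Speed limits (rad/s): [2.79, 2.79, 3.14, 3.14, 3.14, 3.14].

### API

Orientations are given as a unit quaternion [x, y, z, w].
In Python, from plant import get_state, read_camera, calibration, sign_off, recognise, grip_depth gives the robot as it stands. The module is installed in compiled form; this text tells all that it offers.
- The arm moves only by the tool servo_tool, never from a script. Its argument "deltas" is a list that holds one entry, the list of rows, each a list of 4 numbers: the shift along the world's x, y, z scaled (see below), then the turn about the world's z scaled (see below). In form: [[[tx, ty, tz, spin], ...]]. A call has exactly 5 rows; each row is the pose to reach, as a shift and turn from the pose commanded when the call began; what a row does not reach only later rows make up. The controller multiplies each number of a shift by 10 cm and each number of a turn by 90 degrees. A row lasts 1/10 s, in which the tool goes at most 50 mm and 8.59 degrees, less where a joint would pass 70% of its speed; a pose out of reach is approached as far as the arm can. A call with a number of a shift or a turn outside -1 to 1 is refused whole. A call with a gripper value outside its range is refused whole. "claw" is the gripper's target within -1 to 1 (fully open at 1, half-way at 0, shut at -1), set as the call begins (left out, the last holds). The fingers move at their own pace and stop on an object; "force" is the grip in N (left out, the last holds). Time passes only in rows, so rows that repeat a pose let the fingers close, or fill a call up. It gives the time, the measured TCP pose, the force and the opening at its end, in the units of the state.
- get_state(): the state, without advancing time (a new reading comes with each control period).
- read_camera(name): name is "side" or "top" or "wrist"; returns the picture (400x640x3 uint8, blue, green, red); there is no depth.
- calibration(name): a dict with "intrinsics" (3x3 intrinsics, pixels), "R" (3x3) and "t" (3): a world point X has camera coordinates R X + t; the wrist camera has in their place "T_tool_cam" (4x4, takes a point from camera to tool coordinates, whose origin is the TCP and whose axes are the tool frame's). Camera axes: x right, y down, z forward; pixel columns grow to the right and rows downward; lengths in m; the calibration is good to about 2 mm. A picture is of the moment at which its call begins: read the wrist's pose just before it. calibration takes no time and is no camera call.
- sign_off(): hands the job in, once; it reports no verdict.
Trained networks look in the newest picture that a camera, given by its name, has taken for a name from the list of things; names that differ only in an ending like _2 or _b are one class to them, and where a whole thing is asked for, a point or a joint stands for the part that bears it (a point fixed in the world has none). Each returns a list of dicts, best first, with "p" (0 to 1); they miss things now and then, are a little off and sometimes report something else, mostly with a low value. They report only what shows in the picture. A call takes as long as a camera call.
- recognise(camera, query): "at" ([x, y, z] in m, in world coordinates, good to about 4 mm: the middle of the surface that is visible of it).
The state is a dict: "time": time; "qpos": joint angles; "dq": joint speeds; "joint_efforts": joint torques, N m; "eef_pos": TCP position; "tcp_rot": TCP orientation; "contact_force": force on the tool from outside, world axes, zero at the start; "wrist_torque": the same for the moment, N m; "opening": opening from 0.0 (shut) to 1.0 (fully open).
Only numpy, scipy, OpenCV 4.12 (cv2) and the standard library are available. Lean on these libraries where they do the work, as an engineer would, in place of code of your own. Each camera call takes 0.05 s, during which the arm holds its last target. There are 200 camera calls.

### The job

The bottle rocker has stopped with the sample bottle tipped towards its front. With the fingertips, gently push the bottle back until it stands fully upright in its cage, then push the wire bail backwards off the cap until it hangs fully open behind the bottle, so that the next person can take the bottle out. Only push: do not squeeze the bottle or lift it in its cage, keep the bail closed until the bottle is upright, and leave the things standing around where they are.

Things in the scene. Friction and masses are not known exactly. Their poses are not given: they have to be found in the camera images.
- mixer: bottle rocker, fixed on the surface: grey base plate (x -86 to 120, y -80 to 84 mm, 16 mm high). Origin on the surface under the middle of its swing axle; its front faces its own -x, y to its left, z up. White drive housing across its back: x 71 to 117 mm, 78 mm high (dial 87 mm). Low rest post with a rubber bumper at x = -52 mm, 51 mm high.
- axle (a point): middle of the level swing axle, 100 mm above the mixer's origin; axes as the mixer's, the axle along y. Aluminium cheeks 8 mm thick carry it at y = -62 and +62 mm (tops 16 mm above the axle); a white belt guard outside the left one reaches y = 82 mm and 22 mm above the axle.
- cradle (a joint): swing of the aluminium cage with the bottle about the axle, rad: 0 = upright, against the rest (it goes no further back); grows to 1.6 as the top tips to the mixer's front (-x). About 0.11 N m of friction holds it at any angle, so it stays where it is pushed. The cage's round collar (71 mm across) spans 8 to 28 mm above the axle when upright.
- bottle_cap (a point): middle of the cap of the white bottle in the cage (half-way up the cap, on the bottle's axis; z to the bottle's top), 63.5 mm from the axle and straight above it when upright. Cap 46 mm across, its top 7.5 mm beyond this point. Bottle 58 mm across, 118 mm tall; its shoulder is about 50 mm above the axle, its foot 47 mm below.
- bottle: the same white bottle in the cage; origin under the middle of its foot, 47 mm from the axle, z along its axis to its top. A few newtons of push on its cap's edge turn the cage.
- bottle_lift (a joint): how far the bottle is raised out of its cage along its axis, m: 0 = seated on the cage's floor. Only about 0.6 N of friction and its weight (0.2 to 0.4 kg) hold it.
- bail (a joint): swing of the wire bail on the cage, rad: 0 = closed over the cap; grows as it swings to the back (mixer's +x) to 1.75 = fully open, its stop. It turns easily (0.004 N m) and, with the bottle upright, falls open by itself once pushed past about 0.4. Hinged on both sides of the collar on a line along the mixer's y, 20 mm above the axle when upright.
- bail_bar (a point): middle of the bail's cross bar (rubber sleeve 9 mm thick), 62 mm from the bail's hinge line, 82 mm above the axle when upright and closed. The bail is a U of 6 mm steel wire, 96 mm wide between the centre lines of its legs.
- bail_leg_left (a point): point on the bail's left (+y) leg, 48 mm from the mixer's middle plane, 30 mm from the hinge line (the leg is straight for 48 mm from the hinge); z along the leg away from the hinge
- bail_leg_right (a point): the same point on the right (-y) leg
- vial_amber: loose amber vial with black cap, 27 mm across, 58 mm tall, to be left alone; origin under its middle
- small_beaker: loose small glass beaker, 45 mm across, 52 mm tall, to be left alone; origin under its middle
- next_bottle: loose small white bottle, 46 mm across, 92 mm tall, behind the mixer, to be left alone; origin under its middle
- waiting_bottle: loose white bottle like the one in the mixer, 58 mm across, 118 mm tall, standing on the surface in front, to be left alone; origin under its middle
- marker: loose dark marker lying down, 120 x 13 x 11 mm, to be left alone; origin under its middle, long along its y

How it is judged:
On the way, in this order (a step that is already met when the one before it is completed fails the run):
1. the bottle is stood upright with the bail still closed over its cap (value of joint cradle below 0.09 rad and value of joint bail below 0.4 rad), for 0.2 s.
2. the bail is swung open behind the bottle (value of joint bail above 1.5 rad), for 0.2 s.
At the end, for the whole second after the job is handed in: the cage with the bottle stands within 0.09 rad (5 degrees) of its upright rest, the bail is open by more than 1.5 rad (of 1.75) and at rest, and the bottle is seated within 4 mm of the cage's floor (value of joint cradle below 0.09 rad and value of joint bail above 1.5 rad and value of joint bottle_lift below 0.004 m and velocity of joint bail between -0.1 and 0.1 rad/s); the robot touches nothing.
It fails at once if the bail is opened (more than 0.5 rad) while the bottle is tipped more than 0.2 rad (value of joint bail above 0.5 rad and value of joint cradle above 0.2 rad).
It fails at once if the bottle is lifted more than 10 mm out of its seat (value of joint bottle_lift above 0.01 m).
It fails at once if the fingers squeeze or press the bottle with more than 40 N (contact force between the fingers and bottle above 40 N).
It fails at once if the bottle is not moved gently: it is swung faster than 4 rad/s (velocity of joint cradle above 4 rad/s or velocity of joint cradle below -4 rad/s).
It fails at once if a thing standing around is moved more than 25 mm (distance of any of vial_amber, small_beaker, next_bottle, waiting_bottle, marker from where it was at the start of the episode above 0.025 m).
It also fails if it takes over 45 s, if anything falls off the work surface, if the arm or the gripper's body presses on something with over 40 N, if the wrist force passes 120 N, or if a joint passes its speed limit or range.

## Working session

There is one attempt and no reset: what is moved stays moved. The work goes in short steps, Python scripts to look and compute and a tool call to move; the robot and the scene stay as the last step left them, time stands still between calls to the robot, and variables do not carry over. Pictures are saved under pics/ and viewed, about 8 in all and at most 12, crops included, and the job is handed in when it is done.

Besides the shell and the picture viewer there is one more tool, called after "Emit:" in YAML: its name, and indented under it one key for each argument. servo_tool: Moves the arm, as the interface text tells. Its arguments: {"type":"object","properties":{"deltas":{"type":"array"},"claw":{"type":"number"},"force":{"type":"number"}},"required":["deltas"]}

```bash
mkdir -p pics; cat > h.py <<'E'
import numpy as np, cv2
from plant import *
def snap(cam,name):
    im=read_camera(cam); cv2.imwrite(f'pics/{name}.png',im); return im
def proj(cam,X):
    c=calibration(cam); p=c['intrinsics']@(np.array(c['R'])@np.array(X)+np.array(c['t'])); return p[:2]/p[2]
E
python3 - <<'E'
from h import *
np.set_printoptions(precision=4,suppress=True)
s=get_state(); print(s['time'],s['eef_pos'],s['tcp_rot'],s['opening'])
a=snap('side','s0');b=snap('top','t0')
for cam in('side','top'):
    for q in('mixer','bottle_cap','bail_bar','bail_leg_left','bail_leg_right','bottle','vial_amber','small_beaker','next_bottle','waiting_bottle','marker'):
        print(cam,q,[(np.round(d['at'],3),round(d['p'],2)) for d in recognise(cam,q)[:2]])
print(get_state()['time'])
E
```

```text
0.0 [0.1495 0.6576 0.2299] [-0.4415  0.5534  0.4406  0.552 ] 1.0016446029801016
side mixer [(array([ 0.507, -0.271,  0.045]), 0.75)]
side bottle_cap [(array([ 0.486, -0.265,  0.138]), 0.76)]
side bail_bar [(array([ 0.477, -0.254,  0.166]), 0.5), (array([ 0.487, -0.26 ,  0.134]), 0.45)]
side bail_leg_left [(array([ 0.479, -0.251,  0.164]), 0.57)]
side bail_leg_right []
side bottle [(array([ 0.487, -0.262,  0.134]), 0.9)]
side vial_amber [(array([ 0.405, -0.176,  0.036]), 0.61)]
side small_beaker [(array([ 0.379, -0.273,  0.031]), 0.71)]
side next_bottle [(array([ 0.665, -0.332,  0.073]), 0.56)]
side waiting_bottle [(array([ 0.369, -0.082,  0.075]), 0.68)]
side marker [(array([ 0.283, -0.254,  0.006]), 0.78)]
top mixer [(array([ 0.539, -0.257,  0.078]), 0.7), (array([ 0.481, -0.246,  0.17 ]), 0.17)]
top bottle_cap [(array([ 0.506, -0.25 ,  0.15 ]), 0.72)]
top bail_bar [(array([ 0.48 , -0.246,  0.169]), 0.76)]
top bail_leg_left [(array([ 0.484, -0.247,  0.169]), 0.61)]
top bail_leg_right [(array([ 0.483, -0.241,  0.165]), 0.67)]
top bottle [(array([ 0.511, -0.252,  0.144]), 0.59), (array([ 0.414, -0.175,  0.058]), 0.52)]
top vial_amber [(array([ 0.414, -0.173,  0.056]), 0.56)]
top small_beaker [(array([ 0.395, -0.282,  0.005]), 0.76)]
top next_bottle [(array([ 0.669, -0.327,  0.086]), 0.64)]
top waiting_bottle [(array([ 0.391, -0.077,  0.116]), 0.71), (array([ 0.486, -0.246,  0.171]), 0.3)]
top marker [(array([ 0.287, -0.254,  0.014]), 0.48)]
1.2
```

View pics/s0.png

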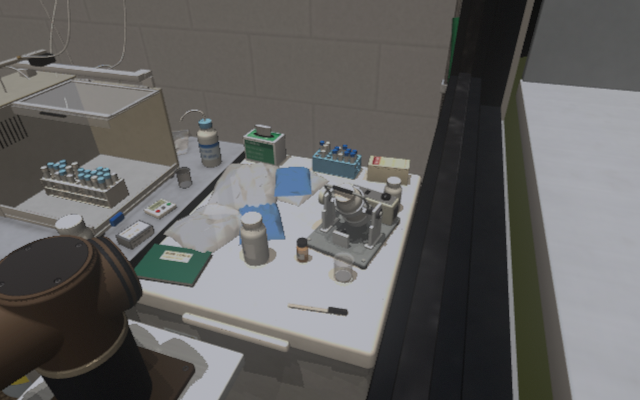

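View pics/t0.png

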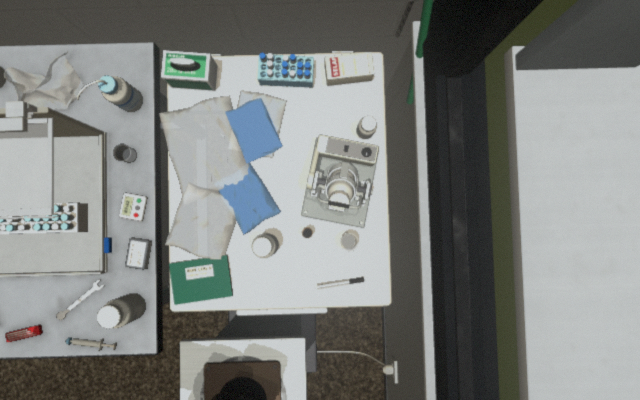

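The top view shows the mixer around px (340,180), facing roughly towards the robot and slightly yawed. The amber vial is at (307,232), the beaker at (349,240) and the waiting bottle at (264,245). I'll enlarge both views.

```bash
python3 - <<'E'
from h import *
a=cv2.imread('pics/t0.png')[125:235,290:400]; b=cv2.imread('pics/s0.png')[165:275,295:415]
A=cv2.resize(a,None,fx=5,fy=5,interpolation=cv2.INTER_CUBIC);cv2.imwrite('pics/t0c.png',A)
B=cv2.resize(b,None,fx=5,fy=5,interpolation=cv2.INTER_CUBIC);cv2.imwrite('pics/s0c.png',B)
for c in('top','side'):
    k=calibration(c);print(c,-np.array(k['R']).T@k['t'],np.array(k['intrinsics']).round(1).tolist())
E
```

```text
top [ 0.43584747 -0.20233677  1.20084   ] [[466.4, 0.0, 320.7], [0.0, 466.4, 202.8], [0.0, 0.0, 1.0]]
side [-0.24735848 -0.44751656  0.65666056] [[417.7, 0.0, 319.0], [0.0, 417.7, 202.2], [0.0, 0.0, 1.0]]
```

View pics/t0c.png

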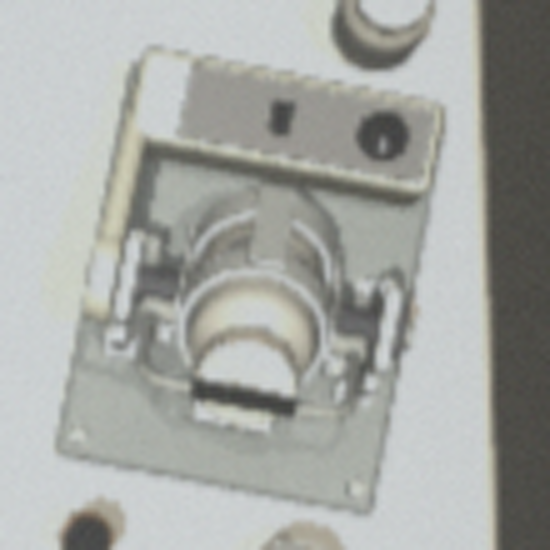

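View pics/s0c.png

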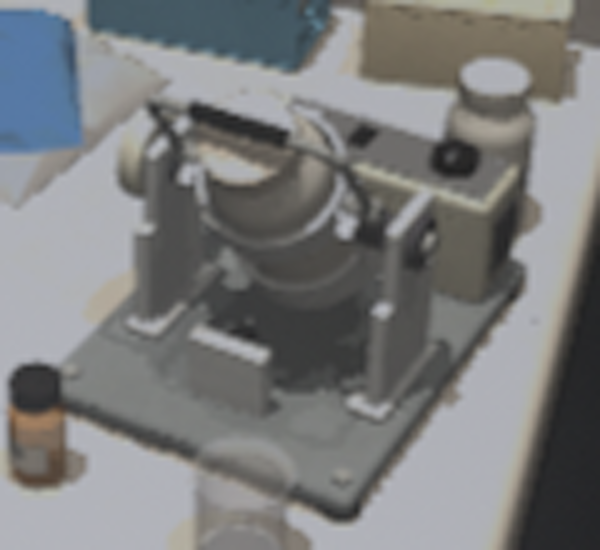

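```bash
python3 - <<'E'
from h import *
from scipy.optimize import least_squares
T=lambda u,v:(290+u/5-.4,125+v/5-.4); S=lambda u,v:(295+u/5-.4,165+v/5-.4)
obs=[('top',(-86,84,16),T(58,455)),('top',(-86,-80,16),T(372,508)),('top',(117,80,78),T(150,50)),('top',(117,-78,78),T(440,103)),('top',(71,-78,78),T(422,190)),
('side',(-86,-80,8),S(345,515))]
def P(p,m): 
    x,y,a=p[:3];m=np.array(m)/1000;return [x+np.cos(a)*m[0]-np.sin(a)*m[1],y+np.sin(a)*m[0]+np.cos(a)*m[1],m[2]]
def bar(q,r=82): return (-r*np.sin(q),0,100+r*np.cos(q))
def f(p):
    r=[proj(c,P(p,m))-o for c,m,o in obs]
    r+= [proj('top',P(p,bar(p[3])))-T(245,393), proj('side',P(p,bar(p[3])))-S(238,123)]
    return np.concatenate(r)
s=least_squares(f,[.52,-.26,-.15,.7],x_scale=[.1,.1,.1,.1],loss='soft_l1')
print(s.x.round(4),np.rad2deg(s.x[2:4]));print(f(s.x).reshape(-1,2).round(1))
p=s.x
for n,m in dict(axle=(0,0,100),bar=bar(p[3]),cap=bar(p[3],63.5),frontaxis=(-86,0,16)).items():print(n,np.round(P(p,m),4))
E
```

```text
[ 0.5252 -0.2556 -0.1924  0.5936] [-11.02445651  34.00825601]
[[-1.3  0.7]
 [-0.4  0.8]
 [-5.  -1. ]
 [ 1.2 -0.8]
 [ 1.8  0.4]
 [ 1.5 -0.1]
 [-0.9  0.4]
 [ 0.4 -0.3]]
axle [ 0.5252 -0.2556  0.1   ]
bar [ 0.4802 -0.2468  0.168 ]
cap [ 0.4904 -0.2488  0.1526]
frontaxis [ 0.4408 -0.2391  0.016 ]
```

The fit puts the axle at (0.525,-0.256), the yaw at about -11° and the cradle at about 0.59 rad. The fitted bar position matches what the network reported. In both views there is a tall box on the left bench, near the path from the start pose, so I'll measure it before moving.

```bash
python3 - <<'E'
from h import *
a=cv2.imread('pics/t0.png')[30:330,0:170]; b=cv2.imread('pics/s0.png')[30:330,0:240]
cv2.imwrite('pics/left.png',cv2.resize(np.hstack([a,b]),None,fx=1.95,fy=1.95,interpolation=cv2.INTER_CUBIC))
E
```

```text
(no output)
```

View pics/left.png

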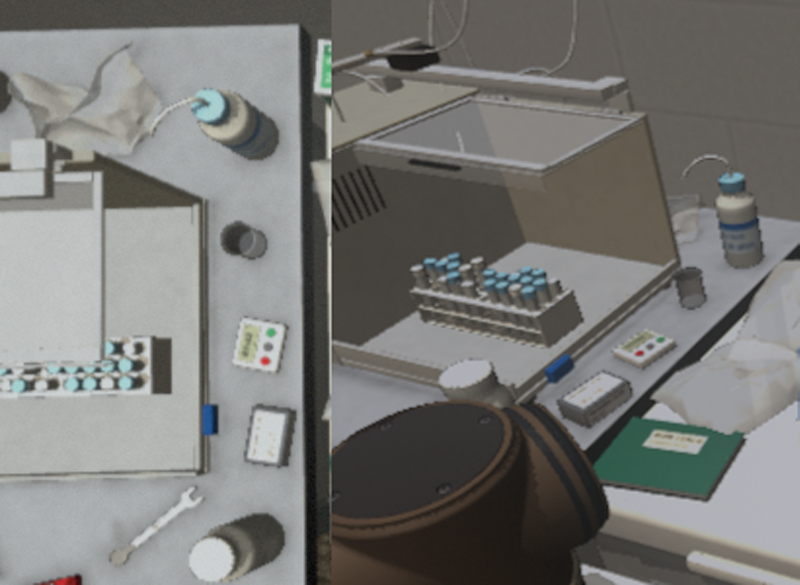

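The left bench hood is about 0.24 m high, with its front at x≈0.25 and its right side at y≈0.35. I'll travel at z≈0.33 and keep close to the base, shutting the fingers on the way.

Emit:
servo_tool:
  deltas:
    - [[0, 0, 0.4, 0], [0.1, -0.2, 0.8, 0], [0.2, -0.5, 1, 0], [0.3, -0.8, 1, 0.01], [0.4, -1, 1, 0.02]]
  claw: -1
  force: 20

```text
time: 1.7
eef_pos: [0.1902, 0.5571, 0.3332]
tcp_rot: [-0.45, 0.545, 0.45, 0.547]
contact_force: [0.2, -0.3, -0.6]
opening: 0.145
```

Emit:
servo_tool:
  deltas:
    - [[0.1, -0.2, 0, 0], [0.2, -0.4, 0, 0], [0.3, -0.6, 0, 0], [0.4, -0.8, 0, 0], [0.5, -1, 0, 0]]

```text
time: 2.2
eef_pos: [0.2401, 0.4573, 0.3315]
tcp_rot: [-0.45, 0.546, 0.45, 0.546]
contact_force: [0.5, 0.6, -0.4]
opening: -0.002
```

Emit:
servo_tool:
  deltas:
    - [[0.16, -0.2, 0, 0], [0.32, -0.4, 0, 0], [0.48, -0.6, 0, 0], [0.64, -0.8, 0, 0], [0.8, -1, 0, 0]]

```text
time: 2.7
eef_pos: [0.3203, 0.3573, 0.3315]
tcp_rot: [-0.45, 0.545, 0.45, 0.546]
contact_force: [-0.2, 0.4, -0.4]
opening: -0.003
```

Emit:
servo_tool:
  deltas:
    - [[0.16, -0.2, 0, 0], [0.32, -0.4, 0, 0], [0.48, -0.6, 0, 0], [0.64, -0.8, 0, 0], [0.8, -1, 0, 0]]

```text
time: 3.2
eef_pos: [0.4003, 0.2573, 0.3315]
tcp_rot: [-0.45, 0.546, 0.45, 0.546]
contact_force: [-0.0, 1.0, 0.4]
opening: 0.003
```

Emit:
servo_tool:
  deltas:
    - [[0.1, -0.2, 0, 0], [0.2, -0.4, 0, 0], [0.3, -0.6, 0, 0], [0.4, -0.8, 0, 0], [0.5, -1, 0, 0]]

```text
time: 3.7
eef_pos: [0.45, 0.1573, 0.3316]
tcp_rot: [-0.45, 0.546, 0.45, 0.546]
contact_force: [0.8, -0.1, 0.0]
opening: 0.001
```

Emit:
servo_tool:
  deltas:
    - [[0.04, -0.2, 0, 0], [0.08, -0.4, 0, 0], [0.12, -0.6, 0, 0], [0.16, -0.8, 0, 0], [0.2, -1, 0, 0]]

```text
time: 4.2
eef_pos: [0.4698, 0.0573, 0.3315]
tcp_rot: [-0.45, 0.546, 0.45, 0.546]
contact_force: [-0.0, -0.1, 0.3]
opening: -0.004
```

Emit:
servo_tool:
  deltas:
    - [[0, -0.2, 0, 0], [0, -0.4, 0, 0], [0, -0.6, 0, 0], [-0.1, -0.8, 0, 0], [-0.1, -1, 0, 0]]

```text
time: 4.7
eef_pos: [0.4591, -0.0425, 0.3315]
tcp_rot: [-0.45, 0.546, 0.45, 0.546]
contact_force: [0.4, -0.4, -0.7]
opening: 0.004
```

Emit:
servo_tool:
  deltas:
    - [[-0.04, -0.2, 0, 0], [-0.08, -0.4, 0, 0], [-0.12, -0.6, 0, 0], [-0.16, -0.8, 0, 0], [-0.2, -1, 0, 0]]

```text
time: 5.2
eef_pos: [0.4395, -0.1426, 0.3315]
tcp_rot: [-0.45, 0.546, 0.449, 0.546]
contact_force: [-0.3, 0.8, 0.1]
opening: 0.004
```

Emit:
servo_tool:
  deltas:
    - [[-0.04, -0.2, 0, 0], [-0.08, -0.5, 0, 0], [-0.12, -0.8, 0, 0], [-0.14, -0.96, 0, 0], [-0.14, -0.96, 0, 0]]

```text
time: 5.7
eef_pos: [0.4255, -0.2391, 0.3312]
tcp_rot: [-0.449, 0.546, 0.449, 0.546]
contact_force: [0.2, 0.2, 0.1]
opening: 0.002
```

Emit:
servo_tool:
  deltas:
    - [[0, 0, -0.2, 0], [0, 0.0, -0.4, 0], [0, 0.0, -0.6, 0], [0, 0, -0.8, 0], [0, 0, -1, 0]]

```text
time: 6.2
eef_pos: [0.4261, -0.2364, 0.2307]
tcp_rot: [-0.45, 0.545, 0.45, 0.546]
contact_force: [-0.4, 0.7, -0.0]
opening: -0.002
```

```bash
python3 - <<'E'
from h import *
s=get_state();w=snap('wrist','w1');side=snap('side','s1');snap('top','t1')
for c in('wrist','top','side'):
    for q in('bottle_cap','bail_bar'):print(c,q,[(np.round(d['at'],3),round(d['p'],2)) for d in recognise(c,q)[:2]])
b=cv2.resize(side[165:275,275:415],None,fx=3.6,fy=3.6,interpolation=cv2.INTER_CUBIC)
w=cv2.resize(w,None,fx=.45,fy=.45)
o=np.zeros((b.shape[0],b.shape[1]+w.shape[1],3),np.uint8);o[:,:b.shape[1]]=b;o[:w.shape[0],b.shape[1]:]=w;cv2.imwrite('pics/m1.png',o)
E
```

```text
wrist bottle_cap [(array([ 0.485, -0.275,  0.171]), 0.72)]
wrist bail_bar [(array([ 0.486, -0.277,  0.171]), 0.81)]
top bottle_cap [(array([ 0.516, -0.256,  0.147]), 0.63)]
top bail_bar [(array([ 0.491, -0.279,  0.15 ]), 0.45)]
side bottle_cap [(array([ 0.473, -0.252,  0.164]), 0.63), (array([ 0.486, -0.265,  0.138]), 0.57)]
side bail_bar [(array([ 0.476, -0.25 ,  0.164]), 0.49)]
```

View pics/m1.png

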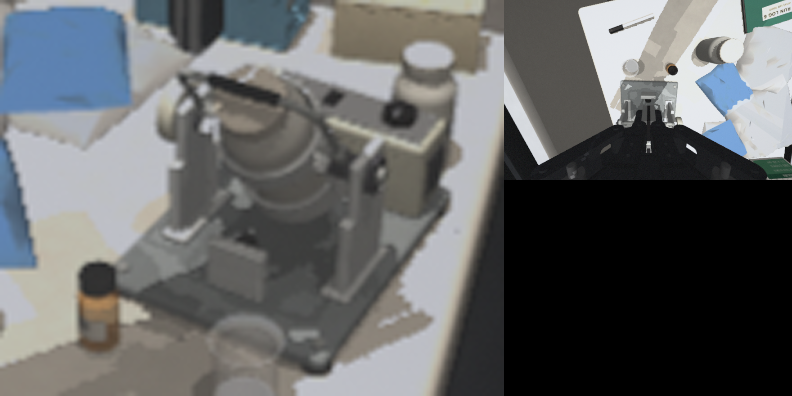

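The side view shows the fingers well clear of the bottle, at crop (195,30), with the bail bar unchanged. The vial and beaker are also in place. I'll lower in front of the cap and approach it.

Emit:
servo_tool:
  deltas:
    - [[0, 0, -0.2, 0], [0, 0.0, -0.4, 0], [0, 0.0, -0.6, 0], [0, 0, -0.8, 0], [0, 0, -0.95, 0]]

```text
time: 7.15
eef_pos: [0.4257, -0.2378, 0.1357]
tcp_rot: [-0.45, 0.546, 0.45, 0.546]
contact_force: [0.6, -0.2, -0.4]
opening: -0.001
```

Emit:
servo_tool:
  deltas:
    - [[0.05, -0.01, 0, 0], [0.1, -0.02, 0, 0], [0.15, -0.03, 0, 0], [0.2, -0.04, 0, 0], [0.25, -0.05, 0, 0]]

```text
time: 7.65
eef_pos: [0.4518, -0.2433, 0.1373]
tcp_rot: [-0.45, 0.546, 0.449, 0.546]
contact_force: [0.0, -0.2, -0.5]
opening: -0.001
```

Emit:
servo_tool:
  deltas:
    - [[0.03, -0.005, 0.01, 0], [0.06, -0.01, 0.02, 0], [0.09, -0.015, 0.03, 0], [0.12, -0.02, 0.04, 0], [0.15, -0.03, 0.05, 0]]

```text
time: 8.15
eef_pos: [0.461, -0.2448, 0.1417]
tcp_rot: [-0.445, 0.549, 0.455, 0.542]
contact_force: [-21.6, 4.7, 16.7]
opening: -0.001
```

The force is about 27 N, directed back and up on the tool, so the tip is bearing on the cap's top face and not its front edge. I'll back off, go lower and look.

Emit:
servo_tool:
  deltas:
    - [[-0.1, 0.02, 0, 0], [-0.2, 0.04, 0, 0], [-0.3, 0.06, 0, 0], [-0.3, 0.06, -0.1, 0], [-0.3, 0.06, -0.17, 0]]

```text
time: 8.65
eef_pos: [0.4355, -0.2396, 0.1234]
tcp_rot: [-0.45, 0.546, 0.45, 0.546]
contact_force: [-0.7, 0.3, 0.0]
opening: -0.002
```

```bash
python3 - <<'E'
from h import *
s=get_state();print(s['eef_pos'],s['contact_force']);w=snap('wrist','w2');side=snap('side','s2');t=snap('top','t2')
for c in('wrist','top','side'):
    for q in('bottle_cap','bail_bar'):print(c,q,[(np.round(d['at'],3),round(d['p'],2)) for d in recognise(c,q)[:2]])
p=[.5252,-.2556,-.1924]
def P(m): 
    x,y,a=p;m=np.array(m)/1000;return [x+np.cos(a)*m[0]-np.sin(a)*m[1],y+np.sin(a)*m[0]+np.cos(a)*m[1],m[2]]
b=cv2.resize(side[165:275,295:405],None,fx=5,fy=5,interpolation=cv2.INTER_CUBIC)
for q,col in((.594,(0,0,255)),(.8,(0,255,0))):
  for l,ax in((82,0),(71,-23)):
    pt=proj('side',P((-l*np.sin(q)+ax*np.cos(q),0,100+l*np.cos(q)+ax*np.sin(q))))
    cv2.circle(b,tuple(int(v) for v in (pt-[295,165])*5+2),5,col,2)
cv2.imwrite('pics/m2.png',b)
E
```

```text
[ 0.43545415 -0.23962353  0.12344466] [-0.74124831  0.30485936  0.01961359]
wrist bottle_cap [(array([ 0.487, -0.249,  0.127]), 0.58)]
wrist bail_bar []
top bottle_cap [(array([ 0.517, -0.253,  0.151]), 0.95)]
top bail_bar []
side bottle_cap [(array([ 0.494, -0.276,  0.121]), 0.92)]
side bail_bar [(array([ 0.405, -0.177,  0.034]), 0.57), (array([ 0.48 , -0.295,  0.155]), 0.5)]
```

View pics/m2.png

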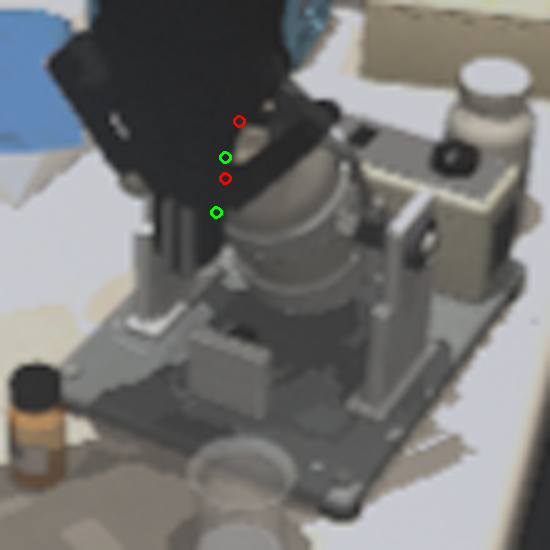

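The gripper hides the bar in this view, but nothing has visibly shifted. The tip is now at z≈0.123, below the cap's front edge at about 0.146, so I'll approach in small steps.

Emit:
servo_tool:
  deltas:
    - [[0.04, -0.01, 0, 0], [0.08, -0.015, 0, 0], [0.12, -0.025, 0, 0], [0.16, -0.03, 0, 0], [0.2, -0.04, 0, 0]]

```text
time: 9.6
eef_pos: [0.4562, -0.2439, 0.1243]
tcp_rot: [-0.45, 0.546, 0.45, 0.546]
contact_force: [-0.3, -0.0, -0.1]
opening: 0.001
```

Emit:
servo_tool:
  deltas:
    - [[0.02, -0.005, 0, 0], [0.04, -0.01, 0, 0], [0.06, -0.01, 0, 0], [0.08, -0.015, 0, 0], [0.1, -0.02, 0, 0]]

```text
time: 10.1
eef_pos: [0.4618, -0.2452, 0.1248]
tcp_rot: [-0.446, 0.548, 0.454, 0.542]
contact_force: [-19.6, 4.3, 15.7]
opening: 0.005
```

The contact comes at the same x even though the tip is 17 mm lower, and the force line passes through the axle. So the cap edge is gripped by friction and a straight push self-locks. The edge has to follow its arc upwards, so I'll unload and then push up and back together.

Emit:
servo_tool:
  deltas:
    - [[-0.045, 0.009, 0, 0], [-0.03, 0.006, 0.025, 0], [-0.01, 0.002, 0.05, 0], [0.01, -0.002, 0.07, 0], [0.03, -0.006, 0.09, 0]]

```text
time: 10.6
eef_pos: [0.4691, -0.2464, 0.1333]
tcp_rot: [-0.45, 0.546, 0.45, 0.546]
contact_force: [-1.7, -0.1, -1.2]
opening: -0.002
```

Emit:
servo_tool:
  deltas:
    - [[0.025, -0.005, 0.02, 0], [0.05, -0.01, 0.04, 0], [0.075, -0.015, 0.06, 0], [0.1, -0.02, 0.08, 0], [0.12, -0.023, 0.095, 0]]

```text
time: 11.1
eef_pos: [0.481, -0.2488, 0.143]
tcp_rot: [-0.45, 0.546, 0.45, 0.546]
contact_force: [-1.3, 0.3, -1.3]
opening: 0.002
```

Emit:
servo_tool:
  deltas:
    - [[0.02, -0.005, 0.014, 0], [0.04, -0.01, 0.027, 0], [0.06, -0.012, 0.04, 0], [0.08, -0.015, 0.05, 0], [0.08, -0.015, 0.05, 0]]

```text
time: 11.6
eef_pos: [0.4892, -0.2504, 0.1482]
tcp_rot: [-0.45, 0.546, 0.449, 0.546]
contact_force: [-0.0, 0.0, 0.4]
opening: 0.0
```

```bash
python3 - <<'E'
from h import *
s=get_state();print(s['eef_pos'],s['contact_force']);side=snap('side','s3');t=snap('top','t3')
b=cv2.resize(side[140:250,295:405],None,fx=3.6,fy=3.6,interpolation=cv2.INTER_CUBIC)
t=cv2.resize(t[125:235,290:400],None,fx=3.6,fy=3.6,interpolation=cv2.INTER_CUBIC)
cv2.imwrite('pics/m3.png',np.hstack([b,t]))
E
```

```text
[ 0.48924023 -0.25040714  0.14815379] [-0.0164737   0.02918333  0.39490707]
```

View pics/m3.png

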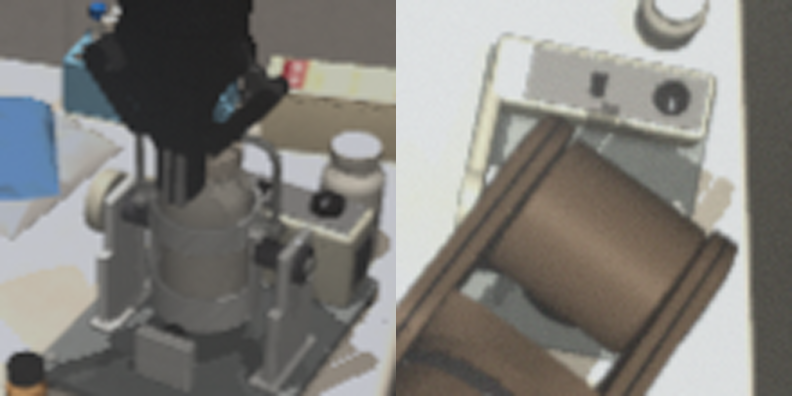

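The bottle is almost upright, with the bail still up over the cap and its legs at crop (140,150) and (270,160). I'll finish with short horizontal pushes until the rest pushes back.

Emit:
servo_tool:
  deltas:
    - [[0.01, -0.002, 0.005, 0], [0.02, -0.004, 0.01, 0], [0.03, -0.006, 0.01, 0], [0.04, -0.008, 0.01, 0], [0.04, -0.008, 0.01, 0]]

```text
time: 12.2
eef_pos: [0.4926, -0.2511, 0.1492]
tcp_rot: [-0.449, 0.546, 0.45, 0.545]
contact_force: [-4.9, 0.3, 2.7]
opening: -0.002
```

Emit:
servo_tool:
  deltas:
    - [[0.005, -0.001, 0, 0], [0.01, -0.002, 0, 0], [0.015, -0.003, 0, 0], [0.02, -0.004, 0, 0], [0.02, -0.004, 0, 0]]

```text
time: 12.7
eef_pos: [0.4927, -0.2511, 0.1492]
tcp_rot: [-0.448, 0.547, 0.452, 0.544]
contact_force: [-10.2, 1.6, 6.5]
opening: -0.004
```

The stop is firm: the TCP no longer advances, the force rises to 10 N, and the finger face is at mixer x≈-22 mm against the -23 mm expected when upright. I'll withdraw straight back, rise clear and check.

Emit:
servo_tool:
  deltas:
    - [[-0.1, 0.02, 0, 0], [-0.2, 0.04, 0, 0], [-0.35, 0.07, 0, 0], [-0.5, 0.1, 0.1, 0], [-0.6, 0.12, 0.27, 0]]

```text
time: 13.2
eef_pos: [0.4331, -0.2383, 0.1743]
tcp_rot: [-0.449, 0.546, 0.451, 0.546]
contact_force: [0.2, -0.1, -0.2]
opening: 0.002
```

```bash
python3 - <<'E'
from h import *
s=get_state();print(s['eef_pos'],s['contact_force']);side=snap('side','s4')
for c in('wrist','side'):
    if c=='wrist': w=snap(c,'w4')
    for q in('bottle_cap','bail_bar'):print(c,q,[(np.round(d['at'],3),round(d['p'],2)) for d in recognise(c,q)[:2]])
b=cv2.resize(side[140:250,295:405],None,fx=5,fy=5,interpolation=cv2.INTER_CUBIC)
p=[.5252,-.2556,-.1924]
def P(m): 
    x,y,a=p;m=np.array(m)/1000;return [x+np.cos(a)*m[0]-np.sin(a)*m[1],y+np.sin(a)*m[0]+np.cos(a)*m[1],m[2]]
for m in((0,0,182),(0,-48,150),(0,48,150),(0,-23,171)):
    cv2.circle(b,tuple(int(v) for v in (proj('side',P(m))-[295,140])*5+2),4,(0,0,255),1)
cv2.imwrite('pics/m4.png',b)
E
```

```text
[ 0.43310699 -0.23828235  0.17433532] [ 0.16956558 -0.11263826 -0.17993776]
wrist bottle_cap [(array([ 0.503, -0.257,  0.154]), 0.5)]
wrist bail_bar []
side bottle_cap [(array([ 0.506, -0.269,  0.137]), 0.58), (array([ 0.509, -0.272,  0.048]), 0.24)]
side bail_bar [(array([ 0.514, -0.295,  0.18 ]), 0.56)]
```

View pics/m4.png

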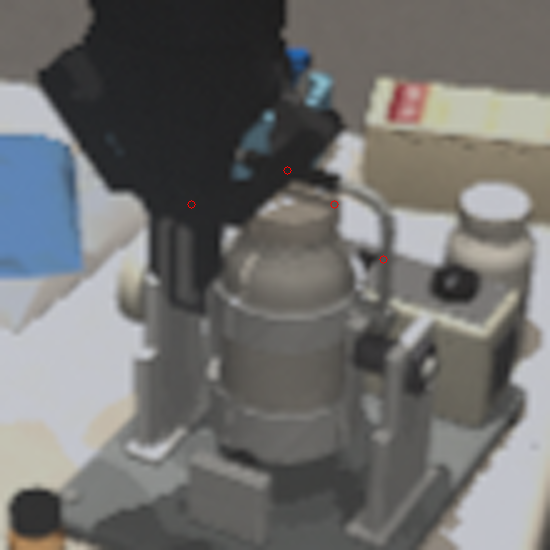

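The bottle is upright: the right bail leg passes through the predicted closed and upright point at crop (383,260), and the bar is over the cap at (320,178). Next I'll pass the tips over the cap at z≈0.177 and push the bar back.

Emit:
servo_tool:
  deltas:
    - [[0.14, -0.03, 0.02, 0], [0.28, -0.055, 0.03, 0], [0.42, -0.08, 0.03, 0], [0.56, -0.11, 0.03, 0], [0.69, -0.134, 0.03, 0]]

```text
time: 14.0
eef_pos: [0.5045, -0.2527, 0.1775]
tcp_rot: [-0.449, 0.546, 0.45, 0.546]
contact_force: [-0.5, 0.7, -0.1]
opening: -0.002
```

Emit:
servo_tool:
  deltas:
    - [[0.06, -0.012, 0, 0], [0.12, -0.023, 0, 0], [0.18, -0.035, 0, 0], [0.24, -0.047, 0, 0], [0.3, -0.058, 0, 0]]

```text
time: 14.5
eef_pos: [0.5341, -0.2587, 0.1788]
tcp_rot: [-0.45, 0.546, 0.45, 0.546]
contact_force: [-0.1, 0.2, -0.3]
opening: 0.002
```

Emit:
servo_tool:
  deltas:
    - [[0.04, -0.008, 0, 0], [0.08, -0.015, 0, 0], [0.12, -0.023, 0, 0], [0.16, -0.03, 0, 0], [0.16, -0.03, 0, 0]]

```text
time: 15.0
eef_pos: [0.5502, -0.2618, 0.1789]
tcp_rot: [-0.45, 0.546, 0.45, 0.546]
contact_force: [0.3, -0.3, 0.0]
opening: -0.003
```

Emit:
servo_tool:
  deltas:
    - [[0, 0, 0.2, 0], [0, 0, 0.4, 0], [0, 0, 0.6, 0], [-0.2, 0.1, 0.8, 0], [-0.4, 0.3, 1, 0]]

```text
time: 15.5
eef_pos: [0.5092, -0.2321, 0.2794]
tcp_rot: [-0.449, 0.546, 0.449, 0.546]
contact_force: [0.3, 0.9, -0.6]
opening: 0.001
```

Emit:
servo_tool:
  deltas:
    - [[-0.1, 0.2, 0.2, 0], [-0.2, 0.4, 0.4, 0], [-0.3, 0.6, 0.4, 0], [-0.4, 0.8, 0.4, 0], [-0.4, 1, 0.4, 0]]

```text
time: 16.0
eef_pos: [0.4688, -0.1309, 0.3193]
tcp_rot: [-0.45, 0.546, 0.449, 0.546]
contact_force: [0.2, 0.5, -0.1]
opening: 0.0
```

Emit:
servo_tool:
  deltas:
    - [[0, 0.2, 0, 0], [0, 0.4, 0, 0], [0, 0.6, 0, 0], [0, 0.8, 0, 0], [0, 1, 0, 0]]

```text
time: 16.5
eef_pos: [0.4695, -0.0308, 0.3189]
tcp_rot: [-0.45, 0.546, 0.45, 0.546]
contact_force: [0.0, -0.5, -0.0]
opening: 0.001
```

Emit:
servo_tool:
  deltas:
    - [[0, 0.2, 0, 0], [0, 0.4, 0, 0], [0, 0.6, 0, 0], [0, 0.8, 0, 0], [0, 0.8, 0, 0]]

```text
time: 17.0
eef_pos: [0.4694, 0.05, 0.3189]
tcp_rot: [-0.45, 0.545, 0.451, 0.545]
contact_force: [-0.4, -0.4, 0.3]
opening: -0.0
```

```bash
python3 - <<'E'
from h import *
s=get_state();print(s['eef_pos'],s['contact_force']);side=snap('side','s5');t=snap('top','t5')
for c in('top','side'):
    for q in('bottle_cap','bail_bar','vial_amber','small_beaker','next_bottle','waiting_bottle','marker'):print(c,q,[(np.round(d['at'],3),round(d['p'],2)) for d in recognise(c,q)[:1]])
b=cv2.resize(side[150:260,295:405],None,fx=3.6,fy=3.6,interpolation=cv2.INTER_CUBIC)
t=cv2.resize(t[125:235,290:400],None,fx=3.6,fy=3.6,interpolation=cv2.INTER_CUBIC)
p=[.5252,-.2556,-.1924]
def P(m): 
    x,y,a=p;m=np.array(m)/1000;return [x+np.cos(a)*m[0]-np.sin(a)*m[1],y+np.sin(a)*m[0]+np.cos(a)*m[1],m[2]]
for m in((61,0,109),(0,0,171)):
    for c,i,o in(('side',b,[295,150]),('top',t,[290,125])):
        cv2.circle(i,tuple(int(v) for v in (proj(c,P(m))-o)*3.6+1.5),4,(0,0,255),1)
cv2.imwrite('pics/m5.png',np.hstack([b,t]));print(get_state()['time'])
E
```

```text
[0.46942304 0.0499523  0.31890873] [-0.43294708 -0.36115195  0.34128331]
top bottle_cap [(array([ 0.518, -0.254,  0.174]), 0.78)]
top bail_bar [(array([ 0.574, -0.272,  0.114]), 0.61)]
top vial_amber [(array([ 0.415, -0.177,  0.059]), 0.62)]
top small_beaker [(array([ 0.395, -0.283,  0.002]), 0.81)]
top next_bottle [(array([ 0.668, -0.329,  0.084]), 0.89)]
top waiting_bottle [(array([ 0.39 , -0.076,  0.121]), 0.55)]
top marker [(array([ 0.285, -0.256,  0.011]), 0.47)]
side bottle_cap [(array([ 0.507, -0.267,  0.143]), 0.8)]
side bail_bar [(array([ 0.56 , -0.293,  0.118]), 0.55)]
side vial_amber [(array([ 0.405, -0.178,  0.032]), 0.76)]
side small_beaker [(array([ 0.384, -0.278,  0.032]), 0.88)]
side next_bottle [(array([ 0.662, -0.333,  0.069]), 0.78)]
side waiting_bottle [(array([ 0.37 , -0.082,  0.074]), 0.65)]
side marker [(array([ 0.283, -0.255,  0.009]), 0.91)]
17.8
```

View pics/m5.png

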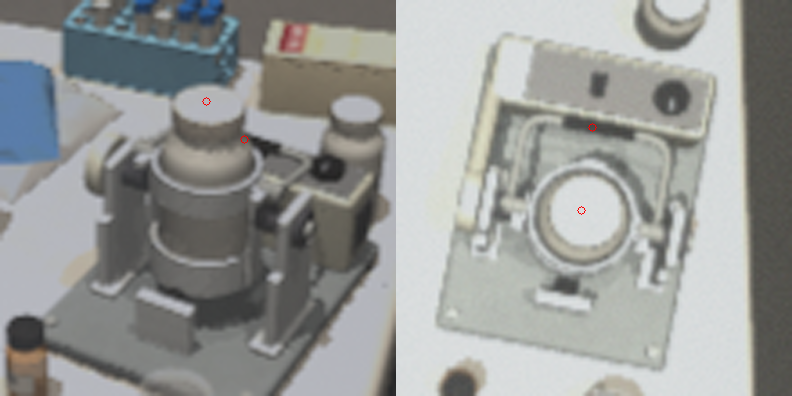

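The bottle is upright in both views, with the cap centre at crop (587,210) against (582,210) predicted. The bail bar lies at (600,127), at the fully open prediction in front of the housing, and nothing else has moved. I'll hand it in.

```bash
python3 -c "
from plant import *
print(sign_off(), get_state()['time'])"
```

```text
the job is handed in; nothing more can be done
the job is handed in; nothing more can be done
```

The bottle now stands upright in its cage and the wire bail hangs fully open behind it. I handed the job in at about 18 s on the robot clock; no verdict was reported.

- **What I did:** With the fingers shut, I pushed the cap's front edge up and back along its arc until the rest stopped it at about 10 N. I then backed off, passed the tips over the cap and pushed the bail's cross bar back until it fell open. The arm was withdrawn before hand-in.
- **What went wrong on the way:** My first two pushes were straight. The cap edge gripped by friction and jammed, at roughly 25–28 N in total, under the 40 N limit. I backed off the first at once and unloaded the second before pushing along the arc. After that the force stayed at or below about 12 N.
- **Last checks:** The cap sits within a few millimetres of where it should be when upright. The bar is at its predicted open position: (0.574, -0.272, 0.114) m from the top camera, with the side camera roughly agreeing. The loose things read within about 7 mm of where they started, which is close to the measuring noise. The robot is clear of everything.
- **What I could not check directly:** I had no reading of the joint values. The tilt and seating of the bottle and the bail angle are judged from the pictures and the networks only.

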